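Lock collar on a D shaft

ROBOT

A 6-joint arm with a two-finger parallel gripper is mounted at the origin on the work surface. World frame = base frame: x ahead of the robot, y to its left, z up, the work surface at z = 0. Lengths are in m, angles in rad, forces in N, time in s.
With the tool pointing down it reaches from about 0.25 to 0.775 m from the base axis. Payload 4 kg.
Tool frame: the origin (TCP) lies midway between the tips of the shut fingers; the grasp point (between the pads) lies 19 mm behind it; z points along the fingers, y is the direction in which the jaws open and shut (so a half turn about z gives the same grasp; the last joint's range is limited). The gripper opens to 94 mm and grips with 3 to 60 N. Pads are 16 mm wide; open, the fingers measure 119 mm over their backs; the gripper's body (75 mm by 177 mm) begins 78 mm behind the grasp point.
Start: joints at [1.244, 0.087, 1.371, -0, 1.684, -0.103], TCP at [0.122, 0.536, 0.206] pointing down, gripper open.
Joint ranges: [-3.1, 3.1], [-0.76, 2.03], [0.27, 2.55], [-1.08, 4.22], [0.17, 2.65], [-2.57, 2.57]. Speed limits (rad/s): [2.79, 2.79, 3.14, 3.14, 3.14, 3.14].

INTERFACE

Orientations are given as [roll, pitch, yaw] about the fixed x, y, z axes, in that order (R = Rz(yaw) Ry(pitch) Rx(roll)).
In Python, from bench import robot, cams gives the robot as it stands.
- The arm moves only by the tool step_arm, never from a script. Its argument "plan" is a list that holds one entry, the list of rows, each a list of 5 numbers: the shift along the world's x, y, z in mm, then the turn about the world's z in rad, then the opening in per cent of the stroke, from 0 (shut) to 100 (fully open). In form: [[[tx, ty, tz, turn, fingers], ...]]. A call has 1 to 8 rows; each row is the pose to reach, as a shift and turn from the pose commanded when the call began; what a row does not reach only later rows make up. A row lasts 1/12 s, in which the tool goes at most 41.7 mm and 7.16 degrees, less where a joint would pass 70% of its speed; a pose out of reach is approached as far as the arm can. A call with a gripper value outside its range is refused whole. The fingers move at their own pace and stop on an object; the grip force is fixed at half the most. Time passes only in rows, so rows that repeat a pose let the fingers close. It gives the time, the measured TCP pose, the force and the opening at its end, in the units of the state.
- robot.get_obs(): the state, without advancing time (a new reading comes with each control period).
- cams.snapshot(name): name is "scene" or "top"; returns a dict with "frame" (400x640x3 uint8, red, green, blue), "camera_matrix" (3x3 intrinsics, pixels), "origin" and "attitude" of the camera in the world. Camera axes: x right, y down, z forward; pixel columns grow to the right and rows downward; lengths in m; the calibration is good to about 2 mm. A picture is of the moment at which its call begins. There is no depth.
- robot.close_job(): hands the job in, once; it reports no verdict.
The state is a dict: "time": time; "joint_positions": joint angles; "qvel": joint speeds; "joint_torque": joint torques, N m; "tool_pos": TCP position; "ee_rot": TCP orientation; "wrist_force": force on the tool from outside, world axes, zero at the start; "wrist_torque": the same for the moment, N m; "width": finger opening in m.
Only numpy, scipy, OpenCV 4.12 (cv2) and the standard library are available. Lean on these libraries where they do the work, as an engineer would, in place of code of your own. Each camera call takes 0.05 s, during which the arm holds its last target. There are 200 camera calls.

TASK

Press the open forked cover of the bearing housing down round the shaft until the ball catch snaps over its lip. Then grip the bare shaft between the fingertips and turn it until its flat faces squarely to the front of the housing (the side with the catch post, away from the hinge). Finally take the shaft collar, the ring with the set screw, lower it over the shaft with its screw at the flat until it lies fully home on the shut cover, and finish while still holding it there in the fingers; leave the plain spacer ring, the spanner and the tube offcut where they are.

Things in the scene. Friction and masses are not known exactly. Their poses are not given: they have to be found in the camera images.
- housing: Grey bearing housing bolted to the bench, body 122 x 126 x 42 mm, flange 150 x 150 x 10 mm. Origin on the bench (z = 0) on the axis of the upright shaft. Its -x side is the front, +x the hinge side, +y its left seen from the robot. A catch post (12 x 18 mm, 63 mm high) stands in front at x = -83, y = +40 mm; its sprung ball nose looks to +x, 54 mm up.
- cover (a joint): Dark coated forked cover, 6 mm thick, 126 mm wide, reaching 131 mm forward of its hinge. 0 = shut (level, top face 50 mm above the bench), grows in rad as the front edge rises; starts at 0.4 to 0.75. The stiff hinge stays where it is left. In the last 6 degrees the front lip meets the ball catch: about 8 N pressed on the left prong snaps it through and it stays shut.
- cover_press (a point): Point on the top face of the left (+y) prong where the cover can be pressed, moving with it: 99 mm from the hinge line, 40 mm left of the middle. Hinge line: along the housing's y at x = +68 mm, 46 mm up; this point lies 4 mm above it square to the plate. Each prong is 45 mm wide; between them a 36 mm slot clears the shaft.
- shaft (a joint): Upright steel shaft, 25 mm diameter, top 94 mm above the bench. A flat, 21 mm wide, runs down all the part above the cover, 7 mm from the axis (19.5 mm across flat and back). Value in rad, counter-clockwise from above: 0 = the flat faces the front (housing's -x); starts at 0.6 to 1.4. It turns stiffly (0.12 N m) and stays where it is left.
- shaft_seat (a point): Point on the shaft's axis at the level of the shut cover's top face (50 mm above the bench). Its axes turn with the shaft: -x points out through the flat, z up.
- collar_center (a point): Loose steel collar flat on the bench: outer diameter 50, bore 28, height 24 mm, about 0.25 kg. This is its centre, 12 mm above its underside; z is the bore's axis, -x points out along the set screw. The screw's tip (6 mm thick) stands into the bore to 9.5 mm from the axis, so the collar passes over the shaft only with the screw at the flat (within about 0.4 rad).
- collar_screw (a point): Outer end of the set screw's round head (9 mm thick), which stands out of the collar's side at half height: 31 mm from the collar's axis.
- collar: The shaft collar; origin in the centre of its underside, axes as those of collar_center.
- spacer_center (a point): Plain spacer ring without a screw, outer diameter 50, bore 28, height 16 mm; its centre, 8 mm above the bench. Not needed.
- spanner: Open-ended steel spanner lying on the bench, left of the housing. Not needed.
- offcut_center (a point): Offcut of 30 x 30 mm square steel tube, 160 mm long, lying beyond the housing; its centre. Not needed.
Mind the look-alikes: they are no part of the job. There is more than one size of the housing; the job needs the middle-sized.

How it is judged:
On the way, in this order (a step that is already met when the one before it is completed fails the run):
1. the cover is pressed shut and held by the catch (value of joint cover below 0.03 rad), for 0.2 s.
2. the fingers grip the bare shaft with its flat turned to the front, the cover still shut (value of joint shaft between -0.2 and 0.2 rad and contact force between the fingers and shaft above 1 N and value of joint cover below 0.03 rad), for 0.2 s.
At the end, for the whole second after the job is handed in: Cover shut (under 0.03 rad); flat to the front within 15 degrees; collar round the shaft on the cover (4 mm of the axis, at most 3.5 mm up, tilt under 6 degrees), screw head within 9.5 mm of the middle of the flat, at rest, gripped with over 2 N (value of joint cover below 0.03 rad and value of joint shaft between -0.26 and 0.26 rad and horizontal distance between collar_center and shaft_seat below 0.004 m and z of collar_center in the frame of shaft_seat between 0.009 and 0.0155 m and angle between collar_center's own z axis and vertical below 0.1 rad and x of collar_screw in the frame of shaft_seat below -0.02 m and y of collar_screw in the frame of shaft_seat between -0.0095 and 0.0095 m and contact force between the fingers and collar above 2 N and linear speed of collar below 0.02 m/s); the arm keeps its last pose, push and grip.
It fails at once if the spacer ring is moved by more than 30 mm (distance of spacer_center from where it was at the start of the episode above 0.03 m).
It fails at once if the spanner is moved by more than 30 mm (distance of spanner from where it was at the start of the episode above 0.03 m).
It fails at once if the tube offcut is moved by more than 30 mm (distance of offcut_center from where it was at the start of the episode above 0.03 m).
It also fails if it takes over 70 s, if anything falls off the work surface, if the arm or the gripper's body presses on something with over 40 N, if the wrist force passes 120 N, or if a joint passes its speed limit or range.

## Working session

There is one attempt and no reset: what is moved stays moved. The work goes in short steps, Python scripts to look and compute and a tool call to move; the robot and the scene stay as the last step left them, time stands still between calls to the robot, and variables do not carry over. Pictures are saved under pics/ and viewed, about 8 in all and at most 12, crops included, and the job is handed in when it is done.

Besides the shell and the picture viewer there is one more tool, called after ">>>" in YAML: its name, and indented under it one key for each argument. step_arm: Moves the arm, as the interface text tells. Its arguments: {"type":"object","properties":{"plan":{"type":"array"}},"required":["plan"]}

```bash
ls; mkdir -p pics; python3 - <<'E'
from bench import robot, cams
import cv2,numpy as np
o=robot.get_obs()
print({k:np.round(v,3) for k,v in o.items()})
for n in("scene","top"):
    s=cams.snapshot(n);cv2.imwrite(f"pics/{n}0.png",s["frame"][:,:,::-1]);print(n,s["camera_matrix"],s["origin"],s["attitude"])
E
```

```text
pics
{'time': np.float64(0.0), 'joint_positions': array([ 1.244,  0.088,  1.372, -0.   ,  1.684, -0.103]), 'qvel': array([-0.001,  0.001, -0.002,  0.   , -0.001,  0.   ]), 'joint_torque': array([ 0.0000e+00, -3.4016e+01, -3.0243e+01,  7.2000e-02,  3.3000e-02,
       -0.0000e+00]), 'tool_pos': array([0.122, 0.536, 0.204]), 'ee_rot': array([-3.139, -0.   ,  2.918]), 'wrist_force': array([-0.535,  0.244, -0.783]), 'wrist_torque': array([ 0.008, -0.052,  0.058]), 'width': np.float64(0.094)}
scene [[422.16463489   0.         318.42177757]
 [  0.         422.16463489 205.96563553]
 [  0.           0.           1.        ]] [ 1.10232508 -0.28533356  0.77687917] [-2.38821823 -0.01079815  1.08627009]
top [[466.81888227   0.         315.18622627]
 [  0.         466.81888227 200.87432085]
 [  0.           0.           1.        ]] [0.34897324 0.04102152 1.04769154] [-2.97491261  0.00328621 -1.54704653]
```

View pics/scene0.png

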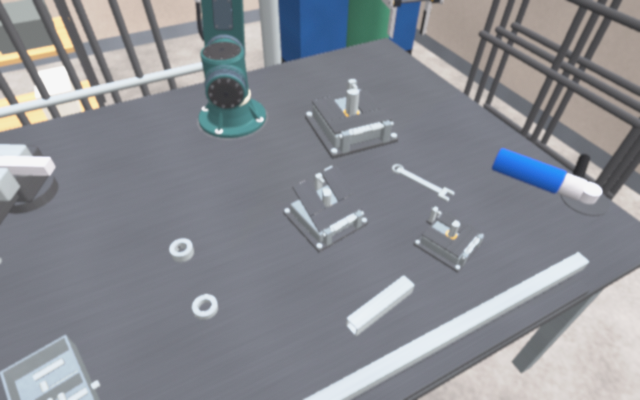

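View pics/top0.png

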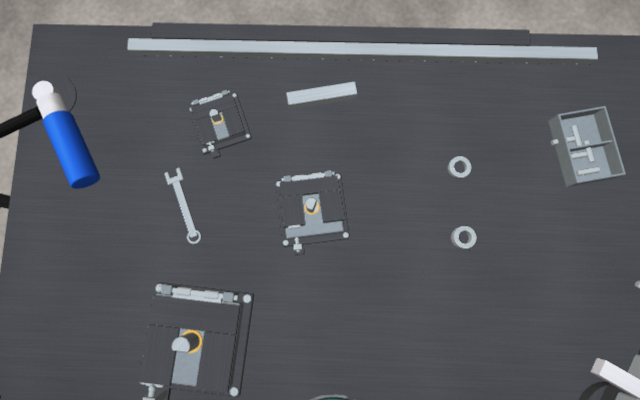

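The arm is out of view. The middle-sized housing is at top (312,208), with the two rings at (460,166) and (464,237). Next I'll enlarge these areas.

```bash
cat > h.py <<'E'
import numpy as np, cv2
from scipy.spatial.transform import Rotation as R
from bench import robot, cams
def snap(n,f=None):
    s=cams.snapshot(n)
    if f: cv2.imwrite(f"pics/{f}.png",s["frame"][:,:,::-1])
    return s
def M(s):return R.from_euler("xyz",s["attitude"]).as_matrix()
def ray(s,u,v):
    K=s["camera_matrix"];return np.array(s["origin"]),M(s)@np.array([(u-K[0,2])/K[0,0],(v-K[1,2])/K[1,1],1])
def onz(s,u,v,z):
    o,d=ray(s,u,v);return o+d*(z-o[2])/d[2]
def tri(s1,p1,s2,p2):
    o1,d1=ray(s1,*p1);o2,d2=ray(s2,*p2)
    t=np.linalg.lstsq(np.c_[d1,-d2],o2-o1,rcond=None)[0];a=o1+t[0]*d1;b=o2+t[1]*d2
    return (a+b)/2,np.linalg.norm(a-b)
def proj(s,p):
    c=s["camera_matrix"]@(M(s).T@(np.array(p)-s["origin"]));return c[:2]/c[2]
def crop(s,x0,y0,w,h,k):return cv2.resize(s["frame"][y0:y0+h,x0:x0+w,::-1],None,fx=k,fy=k,interpolation=cv2.INTER_CUBIC)
E
python3 - <<'E'
from h import *
t=snap("top");s=snap("scene")
a=np.hstack([crop(t,262,160,100,100,4),crop(t,430,145,60,120,4)[:400,:]])
b=np.hstack([crop(s,275,160,100,100,4)[:,:],crop(s,155,225,75,100,4)])
w=min(a.shape[1],b.shape[1])
cv2.imwrite("pics/c1.png",a);cv2.imwrite("pics/c2.png",b)
E
```

```text
(no output)
```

View pics/c1.png

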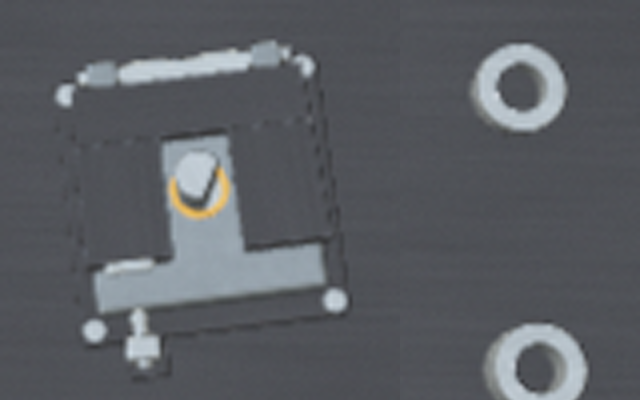

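View pics/c2.png

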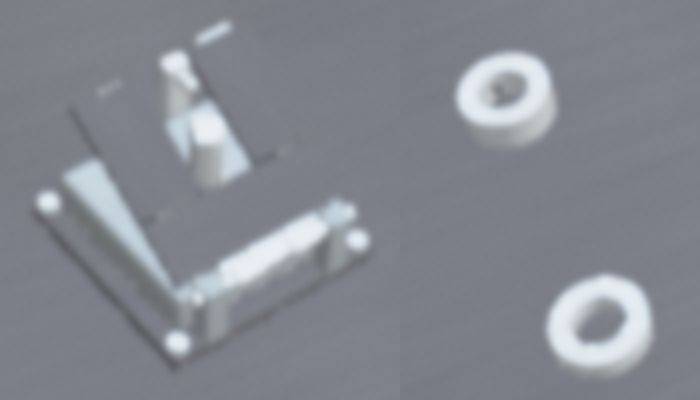

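Crop 1 shows the housing bolts at crop (65,95), (305,65), (93,330) and (335,300), with the shaft top near (198,172). Its flat faces the lower right. The taller ring (top ≈(464,237)) should be the collar. Its screw is hidden in the scene view, so it should point towards the robot.

```bash
cat >> h.py <<'E'
def ctop(x,y):return (262+(x+.5)/4-.5,160+(y+.5)/4-.5)
def cscn(x,y):return (275+(x+.5)/4-.5,160+(y+.5)/4-.5)
E
python3 - <<'E'
from h import *
t=snap("top");s=snap("scene")
T={'hl':(65,95),'hr':(305,65),'fl':(93,330),'fr':(335,300)}
S={'hr':(177,342),'hl':(358,240),'fr':(47,202)}
for k in S:print(k,*tri(t,ctop(*T[k]),s,cscn(*S[k])))
P={k:onz(t,*ctop(*T[k]),.014) for k in T}
for k in P:print(k,P[k].round(4))
print('centre',np.mean(list(P.values()),0))
f=(P['fl']+P['fr']-P['hl']-P['hr']);print('front dir',np.arctan2(f[1],f[0]), 'left', np.arctan2(*(P['hl']+P['fl']-P['hr']-P['fr'])[[1,0]]))
print('shaft top',tri(t,ctop(198,172),s,cscn(208,130)))
print('lip',tri(t,ctop(130,265),s,cscn(213,32)))
print('postL',tri(t,ctop(140,312),s,cscn(176,60)))
# rings
for sv,n in((t,'top'),(s,'scene')):
    g=cv2.cvtColor(sv["frame"],cv2.COLOR_RGB2GRAY)
    m=(g>(150 if n=='top' else 150)).astype(np.uint8)
    c,_=cv2.findContours(m,cv2.RETR_EXTERNAL,cv2.CHAIN_APPROX_NONE)
    for k in c:
        (x,y),r=cv2.minEnclosingCircle(k);x0=(420<x<500 and 150<y<260) if n=='top' else (150<x<230 and 225<y<330)
        if x0: print(n,x,y,r,cv2.contourArea(k), cv2.fitEllipse(k) if len(k)>5 else'')
cv2.imwrite("pics/c3.png",np.hstack([crop(t,440,142,48,120,5),crop(s,155,230,80,100,5)[:600].copy() if 0 else cv2.resize(crop(s,155,230,80,100,5),(400,600))]))
E
```

```text
hr [ 0.58153732 -0.00114324  0.01392542] 0.000742932772522485
hl [0.5613411  0.13385702 0.01131964] 0.00043890391349208415
fr [ 0.44844295 -0.02050172  0.01271982] 0.0004982483264687306
hl [0.5609 0.1338 0.014 ]
hr [ 0.5814 -0.0015  0.014 ]
fl [0.4287 0.1134 0.014 ]
fr [ 0.4484 -0.0202  0.014 ]
centre [0.50483166 0.05638781 0.014     ]
front dir -2.995126588106693 left 1.7193098661274506
shaft top (array([0.50628774, 0.05711079, 0.09110202]), np.float64(0.0017275941924150087))
lip (array([0.45424278, 0.08908282, 0.11208656]), np.float64(9.893039292850564e-05))
postL (array([0.43214529, 0.08118723, 0.07542345]), np.float64(0.008227610234566175))
top 464.3333435058594 236.44444274902344 11.679976463317871 372.0 ((464.3129577636719, 236.5732879638672), (20.917259216308594, 22.7427921295166), 118.76646423339844)
top 459.5 166.5 11.068072319030762 334.5 ((459.63958740234375, 166.24380493164062), (19.99400520324707, 21.425203323364258), 104.70448303222656)
scene 204.5 305.5 13.729630470275879 515.0 ((204.73605346679688, 305.6593322753906), (24.61994171142578, 26.818065643310547), 76.21943664550781)
scene 181.14524841308594 249.1508331298828 12.835073471069336 419.5 ((181.61312866210938, 248.5596466064453), (21.729185104370117, 25.0704402923584), 106.73941040039062)
```

View pics/c3.png

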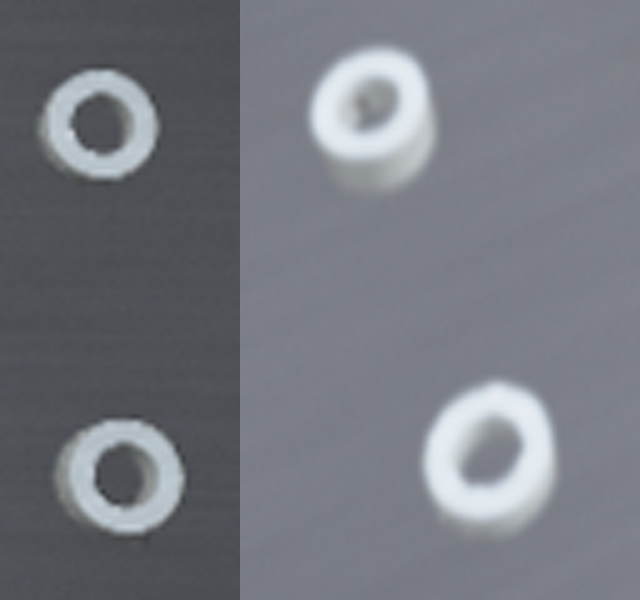

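The upper ring in the scene view has the taller wall and a dark thing in its bore, so it is the collar (top view (464,237)). I still need the screw's direction, so I'll enlarge it with more contrast and overlay candidate directions.

```bash
python3 - <<'E'
from h import *
t=snap("top");s=snap("scene")
o=[]
# centre from top-face rim, both views
for (a,b) in (((464.9,237.2),None),):pass
g={}
for sv,n,(x,y) in((t,'top',(464,237)),(s,'scene',(180,250))):
    gr=cv2.cvtColor(sv["frame"],cv2.COLOR_RGB2GRAY)
    m=(gr>(185 if n=='top' else 215)).astype(np.uint8)
    c,_=cv2.findContours(m,cv2.RETR_EXTERNAL,cv2.CHAIN_APPROX_NONE)
    k=min(c,key=lambda k:np.hypot(*(np.array(cv2.minEnclosingCircle(k)[0])-(x,y))) if len(k)>15 else 1e9)
    e=cv2.fitEllipse(k);g[n]=e[0];print(n,e)
    print(gr[y-14:y+15,x-15:x+16] if n=='scene' else '')
C,r=tri(t,g['top'],s,g['scene']);print('collar top',C,r)
ims=[]
for sv,n in((t,'top'),(s,'scene')):
    p=proj(sv,[C[0],C[1],.012]);x0,y0=int(p[0])-18,int(p[1])-18
    im=cv2.resize(sv["frame"][y0:y0+36,x0:x0+36,::-1],None,fx=10,fy=10,interpolation=cv2.INTER_CUBIC)
    lo=60 if n=='top' else 100
    im=np.clip((im.astype(float)-lo)*255/(245-lo),0,255).astype(np.uint8)
    for a in range(0,360,30):
        q=proj(sv,C*[1,1,0]+[.031*np.cos(np.radians(a)),.031*np.sin(np.radians(a)),.012])
        q=((q-[x0,y0]+.5)*10).astype(int);cv2.circle(im,tuple(q),2,(0,0,255),-1);cv2.putText(im,str(a),tuple(q),0,.35,(0,255,255))
    ims.append(im)
cv2.imwrite("pics/c4.png",np.hstack(ims))
E
```

```text
top ((464.46893310546875, 236.91302490234375), (19.56489372253418, 20.72503089904785), 131.83541870117188)

scene ((180.63294982910156, 247.0872344970703), (15.25040340423584, 21.823631286621094), 73.73328399658203)
[[126 126 125 125 125 125 125 126 125 126 126 126 126 127 127 128 129 129
  129 130 129 129 127 128 127 128 128 129 128 128 128]
 [125 125 125 126 126 126 126 126 126 125 126 127 129 133 137 143 146 149
  149 150 145 139 134 130 129 129 128 128 128 127 128]
 [125 125 125 125 125 125 126 126 125 127 131 138 146 159 169 177 185 189
  190 190 184 171 159 149 137 130 128 128 126 128 127]
 [125 125 125 125 126 125 125 127 128 139 155 169 185 201 211 215 219 222
  222 222 220 213 203 187 164 142 131 127 126 128 126]
 [125 125 125 125 125 125 125 132 145 169 194 209 219 225 228 229 230 231
  232 232 232 230 227 220 203 169 140 129 127 128 128]
 [124 125 124 124 125 127 132 150 177 208 222 227 229 230 230 228 227 227
  229 231 233 233 233 232 224 200 161 135 129 129 129]
 [125 123 124 125 127 132 151 181 211 225 230 231 229 225 220 213 208 207
  211 216 224 230 233 233 231 219 18
[... 2228 characters left out ...]
5 126 125 126 126 128 133 138 143 145 145 146 147 149 153
  158 163 163 160 155 147 139 132 129 128 128 128 127]
 [125 126 125 124 125 125 125 125 127 129 133 135 137 138 140 141 142 144
  146 149 148 143 138 133 130 128 128 127 127 127 126]
 [125 125 126 125 125 125 124 125 126 126 128 129 130 132 132 134 135 134
  134 135 133 130 129 128 127 126 127 127 126 127 126]
 [126 125 125 125 126 126 126 126 125 126 126 127 127 129 129 129 130 128
  128 128 127 127 126 126 126 126 127 127 127 126 126]
 [126 125 125 126 127 125 126 127 127 126 128 128 128 128 128 128 128 127
  127 126 127 126 125 126 127 126 127 126 127 126 126]]
collar top [ 0.44896509 -0.28148409  0.02057409] 0.0006013467184937664
```

View pics/c4.png

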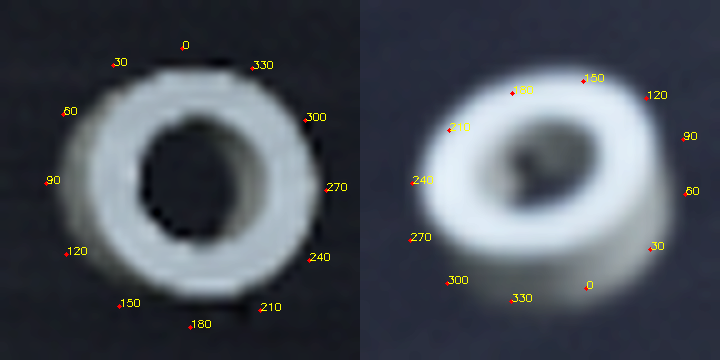

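```bash
python3 - <<'E'
from h import *
from scipy.ndimage import map_coordinates
t=snap("top");s=snap("scene")
def smp(sv,p):
    g=cv2.cvtColor(sv["frame"],cv2.COLOR_RGB2GRAY).astype(float);u,v=proj(sv,p);return map_coordinates(g,[[v],[u]],order=1)[0]
for name,c in(('collar',[.44897,-.28148]),('spacer',None)):
    if c is None: c=onz(t,459.6,166.4,.016)[:2];print('spacer',c)
    for a in range(150,330,10):
        d=np.array([np.cos(np.radians(a)),np.sin(np.radians(a))])
        f=lambda sv,r,z:smp(sv,[*(np.array(c)+d*r),z])
        print(name,a,[round(f(t,r,.012)) for r in(.028,.030,.032,.036)],[round(f(s,r,.012)) for r in(.009,.011,.013)])
E
```

```text
collar 150 [82, 79, 78, 79] [149, 149, 150]
collar 160 [78, 79, 78, 80] [150, 151, 152]
collar 170 [78, 78, 79, 80] [149, 151, 154]
collar 180 [77, 77, 79, 80] [142, 145, 152]
collar 190 [80, 81, 80, 80] [135, 139, 148]
collar 200 [73, 74, 75, 79] [134, 143, 155]
collar 210 [81, 79, 79, 78] [149, 159, 173]
collar 220 [90, 82, 81, 78] [164, 179, 189]
collar 230 [96, 79, 81, 80] [176, 190, 197]
collar 240 [115, 80, 81, 80] [182, 195, 202]
collar 250 [136, 76, 79, 80] [184, 198, 208]
collar 260 [138, 95, 81, 80] [187, 204, 217]
collar 270 [163, 104, 80, 80] [188, 209, 222]
collar 280 [151, 105, 79, 80] [193, 215, 227]
collar 290 [153, 92, 77, 79] [201, 219, 229]
collar 300 [154, 93, 78, 80] [208, 222, 229]
collar 310 [146, 96, 82, 84] [211, 226, 227]
collar 320 [140, 91, 83, 82] [216, 225, 227]
spacer [ 0.60923846 -0.27687723]
spacer 150 [84, 81, 80, 81] [149, 163, 190]
spacer 160 [77, 78, 80, 81] [151, 163, 186]
spacer 170 [80, 79, 78, 80] [155, 168, 189]
spacer 180 [81, 81, 80, 81] [161, 174, 193]
spacer 190 [78, 80, 81, 81] [167, 180, 197]
spacer 200 [82, 81, 79, 79] [172, 185, 200]
spacer 210 [80, 80, 81, 80] [173, 189, 205]
spacer 220 [80, 79, 80, 79] [173, 190, 205]
spacer 230 [85, 80, 81, 81] [170, 189, 204]
spacer 240 [82, 80, 81, 79] [164, 184, 201]
spacer 250 [93, 81, 81, 81] [156, 175, 193]
spacer 260 [95, 81, 80, 80] [146, 163, 184]
spacer 270 [112, 81, 82, 81] [138, 150, 173]
spacer 280 [102, 79, 80, 80] [131, 138, 160]
spacer 290 [108, 77, 80, 81] [127, 133, 153]
spacer 300 [101, 73, 78, 78] [126, 130, 154]
spacer 310 [110, 81, 78, 79] [127, 135, 160]
spacer 320 [112, 83, 79, 80] [128, 144, 175]
```

The screw points along about 197° in world terms, and both views agree. The cover is about 0.52 rad open, and the housing's yaw is about 0.147. I'll measure the flat's angle, then fly over at a safe height, because the large housing stands in between.

>>> step_arm:
  plan:
    - [[0,0,35,0,0],[15,-15,70,0,0],[40,-45,80,-0.1,0],[65,-78,80,-0.2,0],[90,-110,80,-0.3,0],[116,-143,80,-0.4,0],[142,-175,80,-0.49,0],[168,-206,80,-0.49,0]]

```text
time: 1.17
tool_pos: [0.2908, 0.3286, 0.2859]
ee_rot: [3.14, 0.0, 2.425]
wrist_force: [0.5, 1.5, 0.4]
width: 0.0444
```

>>> step_arm:
  plan:
    - [[25,-31,0,0,0],[50,-62,0,0,0],[75,-93,0,0,0],[100,-124,0,0,0],[125,-155,0,0,0],[150,-186,0,0,0],[175,-217,-20,0,0],[192,-236,-50,0,0]]

```text
time: 1.83
tool_pos: [0.4854, 0.0919, 0.2392]
ee_rot: [3.135, 0.007, 2.425]
wrist_force: [1.0, 0.5, 0.6]
width: 0.0005
```

```bash
python3 - <<'E'
from h import *
o=robot.get_obs();print(o["time"],o["tool_pos"],o["ee_rot"],o["width"],o["wrist_force"],o["joint_positions"])
t=snap("top");s=snap("scene")
cv2.imwrite("pics/c5.png",np.hstack([crop(t,282,170,60,80,6),crop(s,260,130,73,80,6)]))
E
```

```text
1.8333 [0.48542886 0.09189428 0.23924993] [3.13526846 0.00715667 2.42540907] 0.0004510004779139855 [1.02328684 0.48251764 0.60742651] [ 7.27204224e-02 -4.95526685e-02  1.44346010e+00 -6.30759685e-04
  1.73815493e+00 -7.82022983e-01]
```

>>> step_arm:
  plan:
    - [[0,0,-40,0,0],[0,0,-80,0,0],[0,0,-115,0,0],[-1,0,-130,0,0],[-3,0,-142,0,0],[-6,-1,-154,0,0],[-9,-1,-164,0,0],[-11,-2,-172,0,0]]

```text
time: 2.6
tool_pos: [0.4713, 0.0931, 0.0643]
ee_rot: [3.139, 0.001, 2.428]
wrist_force: [-0.0, 0.4, 0.9]
width: 0.0002
```

```bash
python3 - <<'E'
from h import *
o=robot.get_obs();print(o["time"],o["tool_pos"],o["wrist_force"])
im=cv2.imread("pics/top0.png")[:,:,::-1]
t=snap("top")
g=cv2.cvtColor(np.ascontiguousarray(im),cv2.COLOR_RGB2GRAY)
print(g[194:218,300:324])
E
```

```text
2.6 [0.47134215 0.09307534 0.06427014] [-0.02705209  0.35412603  0.89449408]
[[ 82  85  67  64  59  60  63  68  72  83  90 105 109 131 135 136 140 144
  132  94  80  80  84  82]
 [ 85  87  86 104 107 132 134 136 138 141 144 150 153 161 160 161 163 163
  150 107  81  80  82  83]
 [ 83  85 111 150 149 160 162 162 161 162 162 163 162 161 160 162 162 162
  149 106  81  80  81  84]
 [ 80  83 116 161 160 160 162 162 162 157 149 149 141 151 160 162 162 163
  145  96  83  79  80  82]
 [ 82  85 119 160 161 160 160 160 168 187 184 184 181 183 161 143 162 163
  148 104  83  81  81  82]
 [ 82  86 118 161 160 160 163 171 192 202 202 203 203 200 188 167 144 161
  157 132  89  82  80  84]
 [ 81  85 118 160 160 160 167 194 201 201 202 203 203 200 201 183 126 160
  160 142  87  81  80  82]
 [ 82  83 113 161 160 166 181 199 199 201 202 201 203 203 198 168 125 163
  160 143  93  81  81  81]
 [ 83  83 115 161 162 172 194 197 198 198 201 201 202 202 186 128 138 183
  161 148 105  82  83  81]
 [ 82  85 105 144 159 170 198 198 198 198 200 201 201 203 178  93 146 193
  170 147 105  84  82  82]
 [ 82  85  99
[... 701 characters left out ...]
82  82 114 164 176 186 177 141 100  82  84  86 131 191 200 198 189
  169 161 150 110  83  82]
 [ 80  83  84 105 144 163 176 187 186 167 140 124 132 166 197 190 178 171
  162 162 151 114  83  83]
 [ 81  81  84  92 120 160 164 174 187 192 186 181 183 182 173 180 162 160
  160 160 156 133  88  83]
 [ 79  81  83  87 116 160 161 163 169 177 182 180 172 174 161 167 162 161
  160 161 160 142  88  84]
 [ 81  82  83  87 121 162 160 160 163 163 164 163 156 162 163 163 162 160
  160 160 161 143  91  83]
 [ 81  81  83  84 115 161 160 159 161 163 163 160 160 160 160 163 163 160
  161 162 161 148 105  83]
 [ 80  80  84  85 115 161 160 160 162 163 162 159 161 160 160 160 160 161
  162 161 162 148 105  82]]
```

>>> step_arm:
  plan:
    - [[-2,-1,-6,0,0],[-3,-1,-11,0,0],[-3,-1,-16,0,0],[-3,-1,-20,0,0],[-3,-1,-22,0,0],[-3,-1,-22,0,0]]

```text
time: 3.15
tool_pos: [0.4696, 0.0918, 0.0495]
ee_rot: [3.138, 0.003, 2.428]
wrist_force: [-12.4, -0.0, 32.5]
width: 0.0004
```

```bash
python3 - <<'E'
from h import *
im=cv2.imread("pics/top0.png");g=cv2.cvtColor(im,cv2.COLOR_BGR2GRAY).astype(float);t=snap("top");s=snap("scene")
P=[]
for v in range(200,209):
    r=g[v,308:320]
    for i in range(len(r)-1):
        if r[i]>=165>r[i+1]: P.append(onz(t,308+i+(r[i]-165)/(r[i]-r[i+1]),v,.094)[:2]);break
P=np.array(P)
for q in(P,P[1:-1]):
    vx,vy,x0,y0=cv2.fitLine(q.astype(np.float32),cv2.DIST_L2,0,.01,.0001).ravel()
    d=np.array([vx,vy]);n=np.array([vy,-vx]);n*= -1 if n[1]>0 else 1
    print('normal deg',np.degrees(np.arctan2(n[1],n[0]))%360,'axis est', np.array([x0,y0])-n*.007, len(q))
cv2.imwrite("pics/c5.png",np.hstack([crop(t,262,160,80,100,5),crop(s,285,140,80,100,5)]))
E
```

```text
normal deg 249.3306 axis est [0.50515264 0.05739086] 9
normal deg 248.93951 axis est [0.5051955  0.05736464] 7
```

View pics/c5.png

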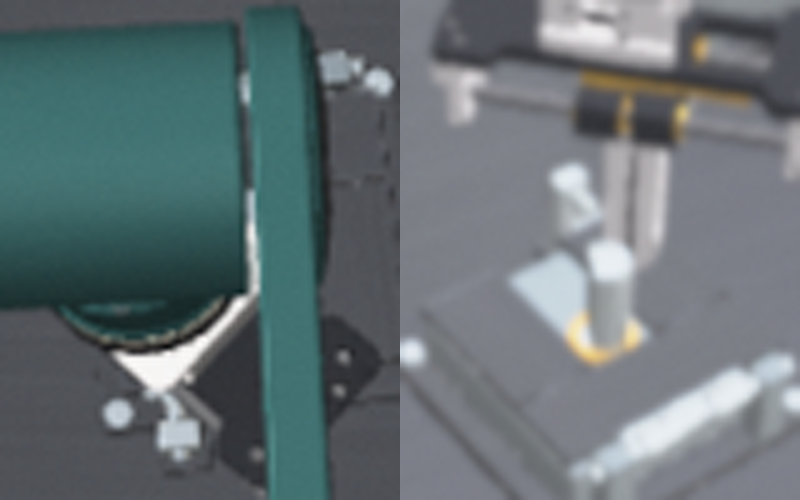

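The cover is down: tip at z 49.5 mm with 32 N, and the scene view shows it flat. The flat's normal is about 249° (shaft ≈1.06 rad), and the axis is near (0.505, 0.057). Next I'll lift and go over the shaft with the jaws along the flat's normal.

>>> step_arm:
  plan:
    - [[0,0,35,0,0],[0,0,75,0.1,30],[20,-18,105,0.2,55],[37,-34,105,0.3,55],[37,-34,105,0.347,55],[37,-34,105,0.347,55]]

```text
time: 3.75
tool_pos: [0.5062, 0.0566, 0.1478]
ee_rot: [3.141, 0.002, 2.774]
wrist_force: [-0.2, -0.5, -0.3]
width: 0.0304
```

```bash
python3 - <<'E'
from h import *
o=robot.get_obs();print(o["time"],o["tool_pos"],o["ee_rot"],o["width"])
s=snap("scene");cv2.imwrite("pics/c6.png",crop(s,265,110,120,120,5))
E
```

```text
3.75 [0.50615676 0.05657224 0.14780097] [3.14087309e+00 2.21455168e-03 2.77380324e+00] 0.030362857909491444
```

View pics/c6.png

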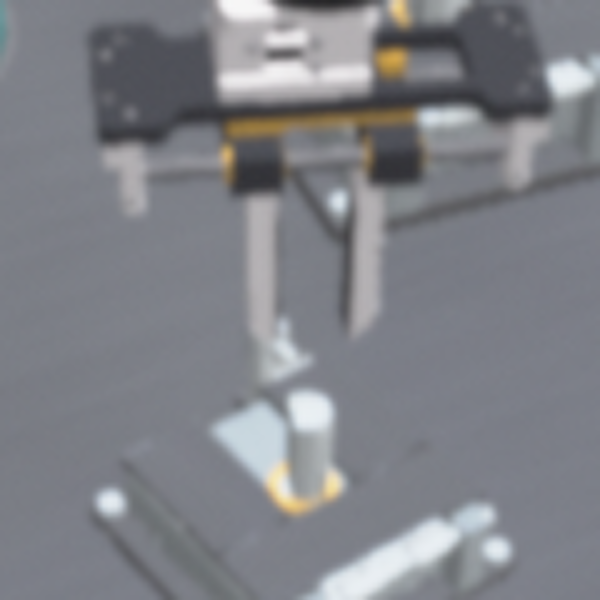

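The cover stays shut and the shaft is beneath the jaws. Next I'll finish opening and lower round it, then close.

>>> step_arm:
  plan:
    - [[0,0,-10,0,55],[0,0,-25,0,55],[0,0,-40,0,55],[0,0,-65,0,55],[0,0,-90,0,55],[0,0,-90,0,0],[0,0,-90,0,0],[0,0,-90,0,0]]

```text
time: 4.47
tool_pos: [0.5046, 0.0577, 0.0572]
ee_rot: [-3.141, -0.0, 2.775]
wrist_force: [-0.4, 0.0, 0.4]
width: 0.0351
```

>>> step_arm:
  plan:
    - [[0,0,0,0,0],[0,0,0,0,0],[0,0,0,0,0]]

```text
time: 4.72
tool_pos: [0.5062, 0.0592, 0.058]
ee_rot: [3.137, 0.002, 2.775]
wrist_force: [2.5, 5.3, -0.7]
width: 0.0194
```

Width is 19.4 mm, so the grip is flat-and-back. Next I'll turn −1.06 rad about the axis, with the grip centre orbiting slightly.

>>> step_arm:
  plan:
    - [[1,2,0,-0.12,0],[1.3,2,0,-0.24,0],[1.7,2,0,-0.36,0],[2,1.7,0,-0.48,0],[2.3,1.4,0,-0.6,0],[2.5,1,0,-0.72,0],[2.7,0.7,0,-0.84,0],[2.8,0.4,0,-0.95,0]]

```text
time: 5.38
tool_pos: [0.5071, 0.0568, 0.0581]
ee_rot: [-3.14, 0.002, 1.819]
wrist_force: [-4.8, -2.3, 3.7]
width: 0.0192
```

>>> step_arm:
  plan:
    - [[0.1,-0.4,0,-0.11,0],[0.1,-0.4,0,-0.11,0],[0.1,-0.4,0,-0.11,0],[0.1,-0.4,0,-0.11,0],[0.1,-0.4,0,-0.11,0]]

```text
time: 5.8
tool_pos: [0.5071, 0.0565, 0.058]
ee_rot: [-3.14, 0.002, 1.714]
wrist_force: [-4.4, -2.2, 3.9]
width: 0.0191
```

```bash
python3 - <<'E'
from h import *
o=robot.get_obs();print(o["time"],o["tool_pos"],o["ee_rot"],o["width"],o["wrist_force"],o["wrist_torque"],o["joint_positions"])
E
```

```text
5.8 [0.50706858 0.05649096 0.05802243] [-3.14020585e+00  1.83963277e-03  1.71417872e+00] 0.019143197897572923 [-4.42264775 -2.17658207  3.86389081] [-0.4028183   0.50054136 -0.11070388] [ 1.18005134e-03  7.81241898e-02  1.67905980e+00 -2.05273740e-03
  1.38552114e+00 -1.41821799e-01]
```

Shaft is turned: yaw 1.714 puts the flat's normal at ≈188.2°, and the front is 188.4°. Next I'll release, lift and go over the collar.

>>> step_arm:
  plan:
    - [[0,0,0,0,45],[0,0,0,0,45],[0,0,0,0,45],[0,0,40,0,45],[0,0,80,-0.12,70],[-5,-35,95,-0.24,85],[-10,-72,95,-0.36,85],[-16,-110,95,-0.48,85]]

```text
time: 6.47
tool_pos: [0.4932, -0.0532, 0.1544]
ee_rot: [3.136, -0.001, 1.232]
wrist_force: [0.2, -1.2, 0.0]
width: 0.0658
```

>>> step_arm:
  plan:
    - [[-6,-38,0,-0.12,85],[-12,-76,0,-0.24,85],[-18,-114,0,-0.36,85],[-24,-150,0,-0.48,85],[-31,-187,0,-0.6,85],[-43,-228,0,-0.72,85],[-43,-228,-20,-0.84,85],[-43,-228,-50,-0.94,85]]

```text
time: 7.13
tool_pos: [0.4503, -0.285, 0.1049]
ee_rot: [3.134, -0.005, 0.285]
wrist_force: [0.8, -0.5, -0.3]
width: 0.0798
```

```bash
python3 - <<'E'
from h import *
o=robot.get_obs();print(o["time"],o["tool_pos"],o["ee_rot"],o["width"],o["wrist_force"])
s=snap("scene");t=snap("top")
cv2.imwrite("pics/c7.png",np.hstack([crop(t,262,160,80,100,5),crop(s,130,190,80,100,5)]))
E
```

```text
7.1333 [ 0.45033746 -0.28497622  0.10490693] [ 3.13412643 -0.00512607  0.28455389] 0.07980303317098465 [ 0.82331648 -0.45211877 -0.31881548]
```

View pics/c7.png

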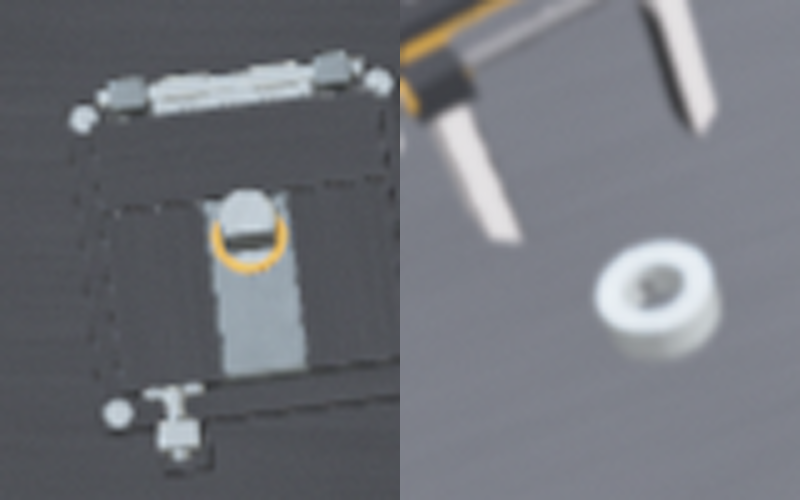

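The cover is latched and the flat faces the front. Next I'll lower over the collar and grip it.

>>> step_arm:
  plan:
    - [[0,0,-35,0,85],[0,0,-70,0,85],[0,0,-90,0,85],[0,0,-98,0,85],[0,0,-98,0,85],[0,0,-98,0,0],[0,0,-98,0,0],[0,0,-98,0,0]]

```text
time: 7.9
tool_pos: [0.4503, -0.2815, 0.0062]
ee_rot: [3.138, -0.003, 0.296]
wrist_force: [0.2, 1.4, -0.0]
width: 0.0634
```

>>> step_arm:
  plan:
    - [[0,0,0,0,0],[0,0,0,0,0],[0,0,0,0,0],[0,0,0,0,0]]

```text
time: 8.23
tool_pos: [0.4494, -0.2809, 0.005]
ee_rot: [3.14, -0.001, 0.295]
wrist_force: [0.5, 1.8, 5.2]
width: 0.0491
```

Collar is gripped. Next I'll lift and carry it over the shaft.

>>> step_arm:
  plan:
    - [[0,0,35,0,0],[0,0,70,0,0],[2,20,105,0,0],[8,55,128,-0.03,0],[14,92,128,-0.06,0],[20,130,128,-0.09,0],[27,168,128,-0.12,0],[33,206,128,-0.15,0]]

```text
time: 8.9
tool_pos: [0.4812, -0.0728, 0.1309]
ee_rot: [-3.141, 0.001, 0.143]
wrist_force: [1.6, 0.6, -3.4]
width: 0.0492
```

>>> step_arm:
  plan:
    - [[6,36,0,0,0],[12,72,0,0,0],[17,100,0,0,0],[20,120,0,0,0],[22,129,0,0,0],[22.5,131.5,0,0,0],[22.5,131.5,0,0,0]]

```text
time: 9.48
tool_pos: [0.5039, 0.0568, 0.131]
ee_rot: [3.141, 0.002, 0.145]
wrist_force: [-0.4, -0.9, -2.9]
width: 0.0493
```

```bash
python3 - <<'E'
from h import *
o=robot.get_obs();print(o["time"],o["tool_pos"],o["ee_rot"],o["width"],o["wrist_force"])
s=snap("scene","s8");t=snap("top","t8")
print(proj(t,[.5045,.0563,.15]),proj(s,[.5045,.0563,.15]))
cv2.imwrite("pics/c8.png",np.hstack([crop(t,280,170,60,80,6),crop(s,280,110,70,80,6)]))
E
```

```text
9.4833 [0.5039163  0.05678757 0.13101373] [3.14096150e+00 1.68034582e-03 1.45474628e-01] 0.049251821708253055 [-0.42203671 -0.91813976 -2.88838973]
[310.76430462 198.44326   ] [326.19011637 172.79925873]
```

View pics/c8.png

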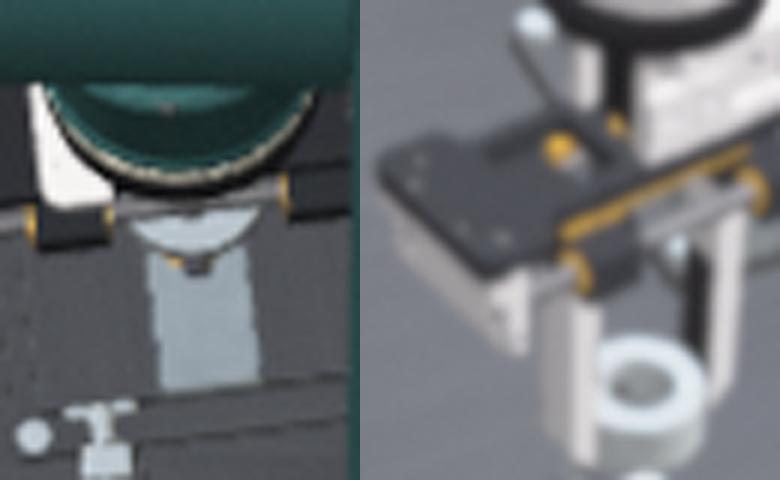

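The collar hangs over the shaft, with its screw head at top crop (197,265) pointing to the front. I'll compute its centre and the screw direction.

```bash
python3 - <<'E'
from h import *
t=snap("top");s=snap("scene")
c=onz(s,327.0,173.3,.150);print('centre by bore in scene',c)
h=onz(t,280+197/6-.5,170+265/6-.5,.138);print('head',h)
b=onz(t,280+195/6-.5,170+253/6-.5,.150);print('collar front rim top',b, 'centre x',b+.025*np.array([.989,.147,0]))
for c0 in(c,np.array([.504,.0565,0])):
    d=h-c0;print(np.degrees(np.arctan2(d[1],d[0]))%360,np.hypot(*d[:2]))
# bore: dark blob in scene
g=cv2.cvtColor(s["frame"],cv2.COLOR_RGB2GRAY);print(g[162:186,312:342])
E
```

```text
centre by bore in scene [0.50674091 0.05710783 0.15      ]
head [0.47626723 0.05264905 0.138     ]
collar front rim top [0.47849334 0.05324011 0.15      ] centre x [0.50321834 0.05691511 0.15      ]
188.32420892070576 0.03079815219120452
187.90550133730636 0.02799886691846928
[[156 161 178 203 212 207 196 172 143 130 127 128 128 127 127 127 127 126
  125 124 111  81  52  45  55 100 157 202 215 206]
 [156 160 179 205 215 215 204 176 145 130 128 127 129 128 127 127 126 127
  127 123 110  81  51  45  59 104 161 203 215 203]
 [155 160 178 204 215 215 204 177 145 132 131 131 132 132 132 131 130 128
  127 124 109  78  50  45  59 104 162 204 214 202]
 [155 160 178 204 215 216 206 178 150 141 145 151 156 157 156 152 148 143
  136 128 111  79  50  43  62 109 165 205 214 199]
 [156 161 179 204 215 216 205 184 170 172 180 191 201 203 201 194 187 178
  165 148 124  86  54  46  63 116 171 207 214 199]
 [157 161 179 204 215 215 208 198 204 212 216 221 226 227 226 224 221 216
  207 189 159 118  80  57  68 121 178 209 215 198]
 [156 160 180 205 216 216 212 212 223 228 229 229 230 230 230 230 231 230
[... 1477 characters left out ...]
226 227 226 227 227 227
  225 221 217 211 204 199 183 152 132 128 128 127]
 [154 161 179 205 216 215 205 183 178 186 197 203 206 207 208 212 212 210
  206 200 197 195 196 194 182 152 131 127 127 127]
 [151 159 179 204 215 215 200 169 153 158 164 168 168 169 172 174 178 180
  181 181 184 188 192 191 175 149 130 128 127 126]
 [145 156 177 204 215 214 197 161 144 146 150 151 150 150 151 153 157 162
  169 173 180 187 189 184 163 140 129 128 128 127]
 [138 150 175 203 214 214 196 160 141 144 147 149 149 148 148 149 153 159
  166 174 181 185 185 173 149 133 128 128 127 126]
 [133 143 167 195 208 211 195 160 142 144 146 149 149 150 149 150 154 161
  167 175 180 181 172 156 138 129 127 126 127 127]]
```

The screw direction is 188.1° (front is 188.4°), and the centre agrees within about 1 mm. Next I'll lower gently and watch the force.

>>> step_arm:
  plan:
    - [[0.5,0,-12,0,0],[0.5,0,-24,0,0],[0.5,0,-30,0,0],[0.5,0,-34,0,0],[0.5,0,-37,0,0],[0.5,0,-40,0,0],[0.5,0,-40,0,0]]

```text
time: 10.27
tool_pos: [0.5044, 0.057, 0.091]
ee_rot: [-3.142, 0.001, 0.145]
wrist_force: [-0.3, 0.3, -2.9]
width: 0.0495
```

It is over the shaft with no contact force, so I'll continue.

>>> step_arm:
  plan:
    - [[0,0,-5,0,0],[0,0,-10,0,0],[0,0,-16,0,0],[0,0,-22,0,0],[0,0,-28,0,0],[0,0,-33,0,0],[0,0,-35,0,0],[0,0,-35,0,0]]

```text
time: 10.93
tool_pos: [0.5042, 0.057, 0.0558]
ee_rot: [-3.141, 0.002, 0.145]
wrist_force: [-1.4, 0.8, -2.7]
width: 0.0492
```

>>> step_arm:
  plan:
    - [[0,0,-1.5,0,0],[0,0,-3,0,0],[0,0,-3,0,0],[0,0,-3,0,0]]

```text
time: 11.27
tool_pos: [0.5053, 0.057, 0.0549]
ee_rot: [3.141, -0.001, 0.145]
wrist_force: [-1.3, 0.3, 2.7]
width: 0.0491
```

```bash
python3 - <<'E'
from h import *
o=robot.get_obs();print(o["time"],o["tool_pos"],o["ee_rot"],o["width"],o["wrist_force"])
s=snap("scene");t=snap("top")
cv2.imwrite("pics/c9.png",np.hstack([crop(t,270,180,60,80,6),crop(s,285,140,70,80,6)]))
E
```

```text
11.2667 [0.50526123 0.05699647 0.05494135] [ 3.14123539e+00 -1.34631092e-03  1.44850762e-01] 0.049101662468558904 [-1.31098741  0.28876133  2.7320514 ]
```

View pics/c9.png

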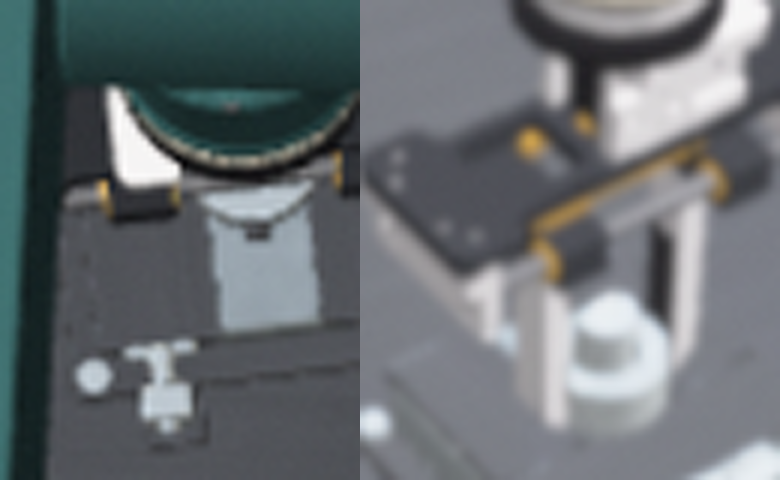

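The collar is round the shaft, screw in the middle of the front at top crop (258,232). It rests on the cover: the force went from −2.7 to +2.7 N and the underside is at about 50 mm. Handing in.

```bash
python3 -c "
from bench import robot
print(robot.get_obs()['qvel'].round(4));print(robot.close_job())"
```

```text
[-0.0007 -0.0015  0.0003 -0.0013  0.0005 -0.002 ]
the job is handed in; nothing more can be done
None
```

The job is handed in after about 11.3 s of the 70 s. The cover is pressed shut, the flat is turned to the front, and the collar is home on the cover, still gripped. The interface gave no verdict.

- **Cover:** I pressed the left prong down to 49.5 mm with about 32 N. Later pictures show it still shut.
- **Shaft:** I gripped it on the flat and back (19.4 mm between the fingers) and turned it about −1.06 rad. The flat then pointed at about 188.2°, with the front at about 188.4°. The top view afterwards also showed the flat facing the front.
- **Collar:** Over the shaft, its screw pointed at about 188.1°, and it went down without resistance. The wrist force then went from −2.7 to +2.7 N, with the underside at about 50 mm. The fingers hold it at 49.1 mm, and the last picture shows it level with the screw in the middle of the front.
- **Disagreements:** Before lowering, the collar's centre along x came out at 503 mm in the top view and 507 mm in the scene view. The finger-measured axis lay between, at 504.5 mm. I did not measure the centre again once it was seated.
- **Other objects:** I did not touch the spacer, spanner or offcut, but I did not check their positions again at the end.

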